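# Gauge a film core in the bench caliper

## Task

Gauge the outside diameter of the brown film core in the bench caliper: slide the moving jaw well open by its black knob, stand the core upright on the bright metal rest between the two jaw blades and let go of it. Then slide the jaw in by the knob, gently, until both jaws touch the core, without cocking the jaw on its beam, and leave the caliper closed on the standing core so that it can be read. Leave the other things on the bench where they are.

Things in the scene. Friction and masses are not known exactly. Their poses are not given: they have to be found in the camera images.
- caliper_stand: grey cast stand of the bench caliper, fixed to the worktop, 145 x 304 mm and 15 mm high, with a ruled steel beam along its y axis (20 mm wide, top 39 mm up). Origin: centre line of the beam at worktop height, z up; the jaws point along its -x, and the moving jaw opens along its -y. The fixed jaw is at its +y end: measuring face at y = +100 mm, facing -y. Nothing of the caliper but the knob stands higher than 51 mm above the worktop.
- rest (a point): a point on top of the bright flat rest on which the core has to stand, 20 mm above the worktop; it lies on the middle of the blades' length (55 mm to the -x side of the beam's centre line) and 24 mm in front of the fixed jaw's face, so a core standing with its centre here has 7.5 mm of gap to the fixed jaw. The flat rest reaches from 26 to 94 mm to the -x side of the beam's centre line and from 135 mm in front of the fixed face to past it. Axes as caliper_stand.
- fixed_jaw: the fixed jaw (steel blade), part of the stand; its origin and axes are those of caliper_stand. The blade reaches from 20 to 90 mm to the -x side of the beam's centre line, 30 to 40 mm above the worktop.
- moving_jaw: the moving jaw's steel blade, same size as the fixed one, carried by the slide. Origin: on the knob's axis at worktop height; x and y as caliper_stand (turned by jaw_cock); its measuring face is at y = +70 mm, facing +y.
- knob (a point): centre of the upright round black knob on the slide (18 mm diameter, 36 mm long, from 51 to 87 mm above the worktop; this point is 70 mm up), on the centre line of the beam. The knob's foot is a 26 mm collar 48 to 51 mm above the worktop, on the 41 mm wide slide, whose top is 48 mm up.
- caliper_slide (a joint): opening between the two measuring faces in m: 0 with the jaws shut, up to 0.105; it starts nearly shut, too narrow for the core. The slide stays where it is left; moving it takes 2.5 N.
- jaw_cock (a joint): angle in rad by which the moving jaw is cocked on the beam about the knob's axis; 0 when square. It springs back with 14 N m/rad, so each newton squeezed on a core at the middle of the blades cocks the jaw by 0.004 rad (and gives 0.2 mm at the blade); hard stops at 0.12.
- core_center (a point): centre (half-way up) of the film core, a brown cardboard tube 33 mm in outer diameter, 100 mm long, 25 to 50 g, standing upright on the worktop at the start; z along the tube.
- film_roll: bystander: pale narrow film roll lying flat, 62 mm diameter, 45 mm high; origin at its underside's centre.
- lidded_can: bystander: grey can with a lid, 48 mm diameter, 58 mm high; origin at its underside's centre.
- press_roller: bystander: hand roller with red roll and black handle, 66 x 151 x 28 mm, lying; origin at its underside's centre.
Not all that is in view belongs to the job. There is more than one size of the part that bears core_center; the job needs the smallest.

How it is judged:
By the outcome, as a careful person would: the job done as asked, in the order asked, and still so for the second after the job is handed in, with the robot touching nothing.
It also fails if it takes over 58 s, if anything falls off the work surface, if the arm or the gripper's body presses on something with over 40 N, if the wrist force passes 120 N, or if a joint passes its speed limit or range.

## Robot

A 7-joint arm with a two-finger parallel gripper is mounted at the origin on a cart in front of the work surface, level with it; the furniture and walls round the work are solid. World frame = base frame: x ahead of the robot, y to its left, z up, the work surface at z = 0. Lengths are in m, angles in rad, forces in N, time in s.
With the tool pointing down it reaches from about 0.4 to 0.85 m from the base axis. Payload 10.4 kg.
Tool frame: the origin (TCP) lies between the finger pads; the fingertips stand 8 mm ahead of it and the grasp point (between the pads) lies 11 mm behind it; z points along the fingers, x is the direction in which the jaws open and shut, and the axes are right-handed (so a half turn about z gives the same grasp; the last joint's range is limited). The gripper opens to 87 mm and grips with 3 to 60 N. Pads are 19 mm wide; open, the fingers measure 117 mm over their backs; the gripper's body (75 mm by 190 mm) begins 51 mm behind the grasp point.
Start: joints at [1.18, 0.332, -0.065, 1.46, 0.022, 1.35, -0.088], TCP at [0.225, -0.583, 0.231] pointing down, gripper open.
Joint ranges: [-2.6, 2.6], [-0.5, 2.12], [-1.47, 1.34], [0.16, 2.42], [-1.27, 4.41], [0.06, 2.06], [-2.6, 2.6]. Speed limits (rad/s): [2.22, 2.22, 2.79, 2.79, 3.14, 3.14, 3.14].

## Interface

Orientations are given as a unit quaternion [x, y, z, w].
In Python, from bench import r, viewer gives the robot as it stands.
- The arm moves only by the tool apply_moves, never from a script. Its argument "increments" is a list of rows, each an object with "grip": the closure in counts, from 0 (fully open) to 255 (shut); "xyz": the shift along the tool's x, y, z in mm, a list of three; "rotation": the turn, a rotation vector about the tool's x, y, z in degrees, a list of three. A call has 1 to 5 rows; each row is the pose to reach, as a shift and turn from the pose measured when the call began, along the tool's axes at that moment; what a row does not reach only later rows make up. A row lasts 1/8 s, in which the tool goes at most 62.5 mm and 10.7 degrees, less where a joint would pass 70% of its speed; a pose out of reach is approached as far as the arm can. A call with a gripper value outside its range is refused whole. The fingers move at their own pace and stop on an object; "squeeze" is the grip in N (left out, the last holds). Time passes only in rows, so rows that repeat a pose let the fingers close. It gives the time, the measured TCP pose, the force and the opening at its end, in the units of the state.
- r.read_state(): the state, without advancing time (a new reading comes with each control period).
- viewer.camera(name): name is "scene" or "top" or "wrist"; returns a dict with "img" (384x512x3 uint8, blue, green, red), "range_z" (384x512 float32, m along the optical axis (not along the pixel's ray), 0 where there is no reading), "vertical_fov" (degrees; the focal length in pixels is half the picture's height over the tangent of half this angle, whatever the lens; pixels are square), "cx", "cy" (the principal point, pixels), "rvec" (rotation vector, rad) and "tvec" (3), from world to camera coordinates, as OpenCV has them. Camera axes: x right, y down, z forward; pixel columns grow to the right and rows downward; lengths in m; the calibration is good to about 2 mm. A picture is of the moment at which its call begins.
- r.close_job(): hands the job in, once; it reports no verdict.
The state is a dict: "time": time; "joint_positions": joint angles; "joint_vel": joint speeds; "joint_torque": joint torques, N m; "ee_pos": TCP position; "eef_rot": TCP orientation; "ft_force": force on the tool from outside, world axes, zero at the start; "torque": the same for the moment, N m; "width": finger opening in m.
Only numpy, scipy, OpenCV 4.12 (cv2) and the standard library are available. Lean on these libraries where they do the work, as an engineer would, in place of code of your own. Each camera call takes 0.05 s, during which the arm holds its last target.

## Working session

There is one attempt and no reset: what is moved stays moved. The work goes in short steps, Python scripts to look and compute and a tool call to move; the robot and the scene stay as the last step left them, time stands still between calls to the robot, and variables do not carry over. Pictures are saved under pics/ and viewed, and the job is handed in when it is done.

Besides the shell and the picture viewer there is one more tool, called after "Emit:" by a JSON object that holds its "op" and its "data". apply_moves: Moves the arm, as the interface text tells. Its arguments: {"type":"object","properties":{"increments":{"type":"array","items":{"type":"object","properties":{"grip":{"type":"number"},"xyz":{"type":"array","items":{"type":"number"}},"rotation":{"type":"array","items":{"type":"number"}}}}},"squeeze":{"type":"number"}},"required":["increments"]}

```bash
mkdir -p pics; ls; cat > h.py <<'E'
import numpy as np, cv2
from bench import r, viewer
from scipy.spatial.transform import Rotation as R
def cam(n):
    c=viewer.camera(n); H=c["img"].shape[0]
    c["f"]=H/2/np.tan(np.radians(c["vertical_fov"])/2)
    c["R"]=cv2.Rodrigues(np.array(c["rvec"],float))[0]; c["t"]=np.array(c["tvec"],float).ravel()
    return c
def ray(c,u,v):
    d=np.array([(u-c["cx"])/c["f"],(v-c["cy"])/c["f"],1.]); return -c["R"].T@c["t"], c["R"].T@d
def onz(c,u,v,z):
    o,d=ray(c,u,v); return o+d*(z-o[2])/d[2]
def cloud(c):
    H,W=c["range_z"].shape; u,v=np.meshgrid(np.arange(W),np.arange(H)); Z=c["range_z"]
    P=np.stack([(u-c["cx"])/c["f"]*Z,(v-c["cy"])/c["f"]*Z,Z],-1)
    return (P-c["t"])@c["R"]
def proj(c,p):
    q=c["R"]@np.array(p)+c["t"]; return q[:2]/q[2]*c["f"]+[c["cx"],c["cy"]]
E
python3 - <<'E'
from h import *
s=r.read_state(); print({k:np.round(v,3) for k,v in s.items()})
for n in("scene","top","wrist"):
    c=cam(n); cv2.imwrite(f"pics/{n}0.png",c["img"]); print(n,c["f"],-c["R"].T@c["t"],(c["range_z"]>0).mean())
E
```

```text
pics
{'time': np.float64(0.0), 'joint_positions': array([ 1.18 ,  0.333, -0.065,  1.461,  0.022,  1.35 , -0.089]), 'joint_vel': array([ 0.   ,  0.002, -0.002,  0.001, -0.001,  0.001, -0.   ]), 'joint_torque': array([-1.0000e-03, -6.2327e+01,  2.4000e-02, -3.8990e+01, -6.1000e-02,
        4.0000e-02,  0.0000e+00]), 'ee_pos': array([ 0.225, -0.583,  0.23 ]), 'eef_rot': array([ 0.824, -0.566, -0.001, -0.   ]), 'ft_force': array([ 0.605, -0.329, -0.248]), 'torque': array([-0.004, -0.045,  0.012]), 'width': np.float64(0.087)}
scene 405.8122597376437 [0.11196836 0.72880275 1.11515674] 0.9960174560546875
top 468.2475356895449 [ 0.47266422 -0.06603517  1.49623398] 0.9962514241536459
wrist 296.4969661205906 [ 0.28724822 -0.55984136  0.38455386] 0.9902089436848959
```

View pics/top0.png

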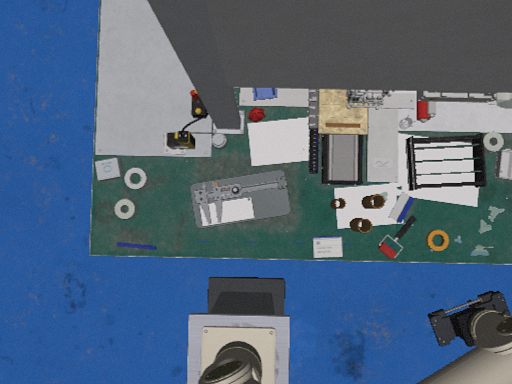

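View pics/scene0.png

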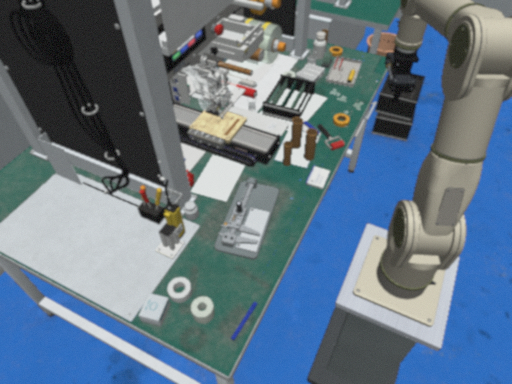

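View pics/wrist0.png

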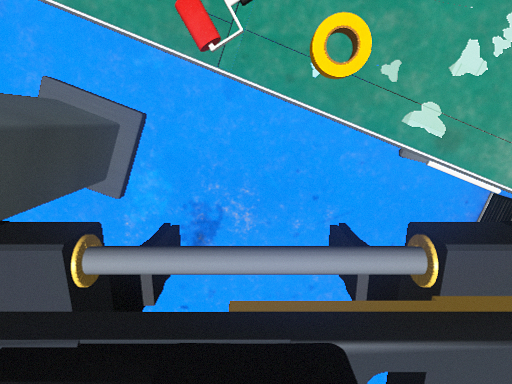

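```bash
python3 - <<'E'
from h import *
c=cam("top"); P=cloud(c); im=c["img"]
a=cv2.resize(im[160:240,180:300],None,fx=6,fy=6,interpolation=cv2.INTER_CUBIC); cv2.imwrite("pics/cal0.png",a)
a=cv2.resize(im[180:250,320:430],None,fx=7,fy=7,interpolation=cv2.INTER_CUBIC); cv2.imwrite("pics/cores0.png",a)
s=cam("scene"); a=cv2.resize(s["img"][100:200,240:360],None,fx=6,fy=6,interpolation=cv2.INTER_CUBIC); cv2.imwrite("pics/cores_s0.png",a)
# cores: brown & high
for nm,cc in(("top",c),("scene",s)):
    Q=cloud(cc); h=cv2.cvtColor(cc["img"],cv2.COLOR_BGR2HSV)
    m=(Q[...,2]>0.03)&(Q[...,2]<0.2)&(Q[...,0]>0.3)&(Q[...,0]<0.62)&(Q[...,1]<-.15)&(Q[...,1]>-.6)
    n,l,st,ce=cv2.connectedComponentsWithStats(m.astype(np.uint8))
    for i in range(1,n):
        if st[i,4]>15:
            q=Q[l==i]; print(nm,st[i],np.round([q.min(0),q.max(0)],3).tolist(),np.percentile(q[:,2],90), np.median(cc["img"][l==i],0))
print(onz(c,240,200,0.04),onz(c,338,203,.1))
E
```

```text
top [309 166   9   8  56] [[0.599, -0.237, 0.031], [0.62, -0.211, 0.059]] 0.05140422357752861 [41.  37.  35.5]
top [321 166  42  20 667] [[0.564, -0.374, 0.03], [0.62, -0.25, 0.064]] 0.057999229866188884 [117. 119. 122.]
top [378 168  15   9  38] [[0.595, -0.473, 0.03], [0.62, -0.429, 0.036]] 0.034408344748455263 [177. 177. 179.]
top [409 168  29  23 228] [[0.552, -0.599, 0.03], [0.619, -0.524, 0.075]] 0.06942424409930109 [36.5 37.  39. ]
top [391 174   6   8  17] [[0.579, -0.486, 0.03], [0.602, -0.47, 0.035]] 0.0341486248437268 [178. 179. 180.]
top [362 194  23  15 247] [[0.492, -0.424, 0.031], [0.533, -0.38, 0.135]] 0.1304487370669042 [29. 41. 55.]
top [331 198  15  11 101] [[0.491, -0.314, 0.03], [0.521, -0.281, 0.109]] 0.10098713996064193 [28. 41. 54.]
top [351 218  21  15 226] [[0.421, -0.388, 0.03], [0.462, -0.344, 0.134]] 0.13006604751646622 [30.  42.5 54. ]
scene [283 100  20  61 610] [[0.49, -0.599, 0.03], [0.62, -0.276, 0.133]] 0.1183941419447015 [51. 73. 90.]
scene [304 128  14  28 291] [[0.422, -0.388, 0.03], [0.464, -0.339, 0.132]] 0.12604923720160013 [46. 68. 87.]
scene [250 132  30  33 431] [[0.567, -0.412, 0.03], [0.62, -0.209, 0.061]] 0.05675534098732402 [89. 88. 88.]
[0.51016372 0.00134946 0.04      ] [ 0.50546336 -0.29359378  0.1       ]
```

View pics/cal0.png

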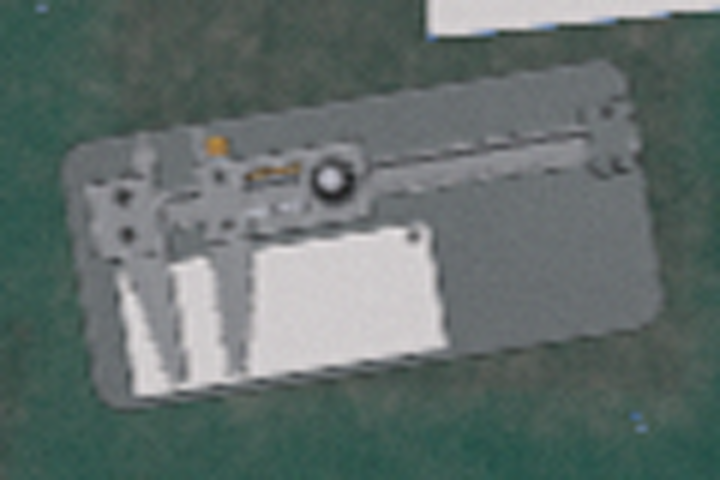

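View pics/cores0.png

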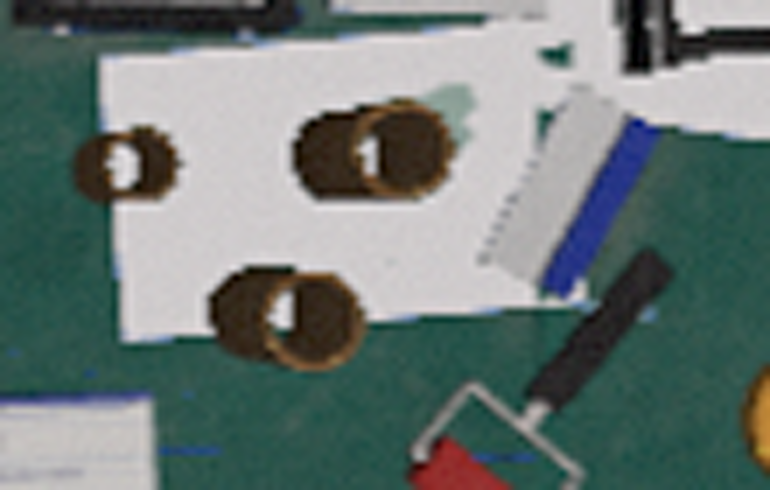

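View pics/cores_s0.png

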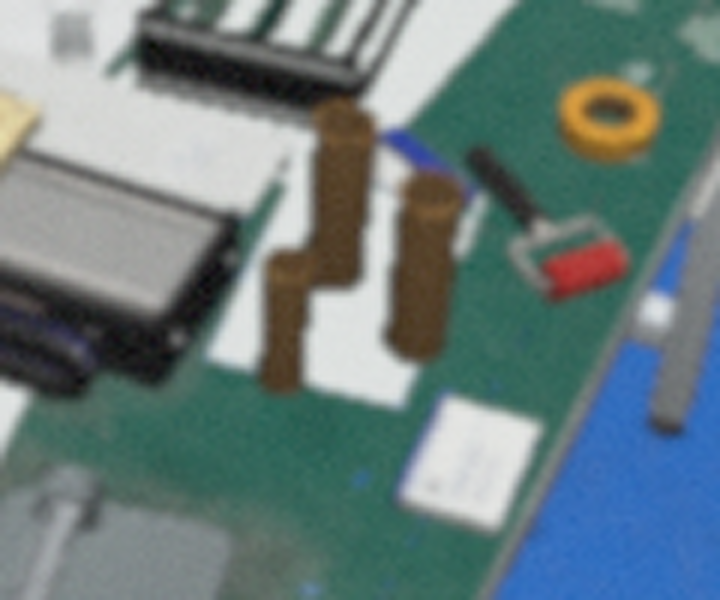

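```bash
python3 - <<'E'
from h import *
c=cam("top"); P=cloud(c); im=c["img"]
# obstacle heights, 5cm grid max z
for x0 in np.arange(.3,.9,.05):
    print(round(x0,2),[ int(100*P[(P[...,0]>=x0)&(P[...,0]<x0+.05)&(P[...,1]>=y0)&(P[...,1]<y0+.05)][:,2].max(initial=0)) for y0 in np.arange(.3,-.6,-.05)])
# stand outline by depth
reg=(P[...,0]>.4)&(P[...,0]<.65)&(P[...,1]>-.17)&(P[...,1]<.2)
m=(reg&(P[...,2]>.009)&(P[...,2]<.1)).astype(np.uint8)
n,l,st,ce=cv2.connectedComponentsWithStats(m); i=1+st[1:,4].argmax()
q=P[l==i][:,:2].astype(np.float32); print(st[i],cv2.minAreaRect(q*1000))
b=P[reg&(P[...,2]>.034)&(P[...,2]<.1)]; 
k=reg&(P[...,2]>.07)&(P[...,2]<.1); print("knob",k.sum(),P[k].mean(0),P[k].min(0),P[k].max(0))
E
```

```text
0.3 [0, 0, 0, 0, 0, 0, 0, 1, 0, 0, 0, 1, 1, 1, 0, 0, 3, 0]
0.35 [1, 1, 0, 0, 0, 1, 0, 0, 0, 1, 1, 2, 2, 1, 0, 3, 3, 2]
0.4 [4, 0, 0, 0, 4, 4, 2, 1, 0, 0, 0, 0, 1, 13, 13, 1, 2, 2]
0.45 [5, 0, 0, 1, 4, 5, 2, 2, 149, 2, 1, 1, 10, 13, 13, 13, 2, 2]
0.5 [4, 0, 0, 2, 5, 5, 9, 4, 4, 4, 0, 0, 10, 10, 13, 13, 1, 2]
0.55 [3, 2, 0, 1, 3, 4, 5, 4, 4, 5, 0, 3, 6, 6, 6, 3, 3, 7]
0.6 [3, 0, 1, 0, 0, 1, 0, 1, 2, 2, 0, 5, 6, 6, 6, 3, 3, 7]
0.65 [1, 1, 9, 19, 14, 6, 0, 0, 0, 0, 0, 6, 6, 6, 6, 3, 3, 7]
0.7 [1, 1, 9, 20, 20, 91, 96, 96, 96, 96, 97, 97, 97, 97, 96, 86, 77, 67]
0.75 [1, 1, 1, 5, 16, 17, 44, 7, 6, 0, 0, 10, 9, 18, 18, 17, 33, 33]
0.8 [1, 1, 1, 13, 15, 0, 0, 6, 6, 5, 1, 10, 9, 24, 25, 24, 27, 26]
0.85 [1, 1, 1, 0, 0, 0, 1, 5, 5, 5, 1, 8, 8, 8, 0, 0, 0, 0]
0.9 [1, 1, 1, 0, 0, 0, 0, 0, 0, 0, 0, 0, 0, 0, 0, 0, 0, 0]
[ 190  170  100   59 4246] ((514.8701171875, 4.74761962890625), (145.01502990722656, 304.1853332519531), 10.221829414367676)
knob 29 [0.54006318 0.01720881 0.08539396] [0.53274068 0.00916997 0.07276906] [0.54790439 0.02424707 0.09528936]
```

Emit:
{"op": "apply_moves", "data": {"increments": [{"grip":0,"xyz":[-40,-45,0],"rotation":[0,0,-10]},{"grip":0,"xyz":[-80,-90,0],"rotation":[0,0,-20]},{"grip":0,"xyz":[-120,-136,0],"rotation":[0,0,-30]},{"grip":0,"xyz":[-160,-182,0],"rotation":[0,0,-40]},{"grip":0,"xyz":[-200,-228,0],"rotation":[0,0,-50]}]}}

```text
time: 0.92
ee_pos: [0.3662, -0.3127, 0.2306]
eef_rot: [0.987, -0.162, 0.0, 0.0]
ft_force: [2.0, -0.9, 0.6]
width: 0.0869
```

```bash
cat >> h.py <<'E'
def go(tx,ty,tz,yaw,s=None):
    """needed tool shift mm and rotation vector (deg) to reach world TCP with tool down & tool x at yaw deg"""
    s=s or r.read_state(); Rc=R.from_quat(s["eef_rot"])
    d=Rc.inv().apply(np.array([tx,ty,tz])-s["ee_pos"])*1000
    Rt=R.from_euler("z",yaw,degrees=True)*R.from_matrix(np.diag([1,-1,-1]))
    rv=(Rc.inv()*Rt).as_rotvec(degrees=True)
    print("t",round(float(s["time"]),3),"tcp",np.round(s["ee_pos"],4),"w",round(float(s["width"]),4),"f",np.round(s["ft_force"],2),"\nshift",np.round(d,1),"rot",np.round(rv,2)); return d,rv
E
python3 -c "
from h import *
go(.54,.0175,.2,10.2)"
```

```text
t 0.925 tcp [ 0.3662 -0.3127  0.2306] w 0.0869 f [ 2.03 -0.89  0.57] 
shift [  59.4 -368.4   30.5] rot [ 2.00e-02 -1.00e-02 -2.88e+01]
```

Emit:
{"op": "apply_moves", "data": {"increments": [{"grip":0,"xyz":[10,-60,0],"rotation":[0,0,-6]},{"grip":0,"xyz":[20,-120,6],"rotation":[0,0,-12]},{"grip":0,"xyz":[30,-180,12],"rotation":[0,0,-18]},{"grip":0,"xyz":[40,-240,18],"rotation":[0,0,-24]},{"grip":0,"xyz":[50,-300,24],"rotation":[0,0,-28.8]}]}}

```text
time: 1.55
ee_pos: [0.51, -0.0427, 0.2067]
eef_rot: [0.996, 0.09, 0.0, 0.0]
ft_force: [1.0, -2.1, -0.5]
width: 0.0871
```

```bash
python3 -c "
from h import *
go(.54,.0175,.2,10.2)
c=cam('wrist'); cv2.imwrite('pics/w1.png',c['img'])
"
```

```text
t 1.55 tcp [ 0.51   -0.0427  0.2067] w 0.0871 f [ 0.99 -2.15 -0.54] 
shift [ 40.3 -53.8   6.6] rot [ 0.05 -0.05  0.14]
```

View pics/w1.png

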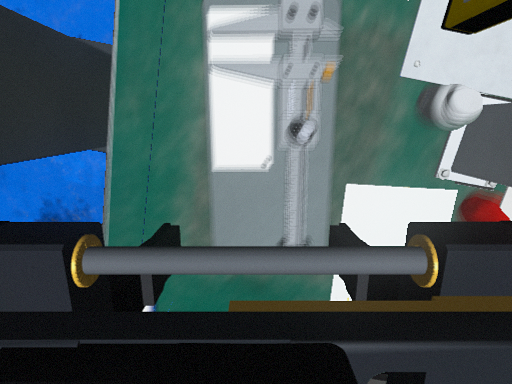

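Emit:
{"op": "apply_moves", "data": {"increments": [{"grip":0,"xyz":[32,0,4],"rotation":[0,0,0]},{"grip":0,"xyz":[32,0,6],"rotation":[0,0,0]}]}}

```text
time: 1.85
ee_pos: [0.5444, -0.0262, 0.1997]
eef_rot: [0.995, 0.098, 0.001, -0.002]
ft_force: [-0.1, -0.5, 0.2]
width: 0.0871
```

```bash
python3 -c "
from h import *
go(.54,.0175,.2,10.2)
c=cam('wrist'); cv2.imwrite('pics/w2.png',c['img'][0:250,100:450]); cv2.imwrite('pics/w2b.png',cv2.resize(c['img'][0:190,160:400],None,fx=3,fy=3,interpolation=cv2.INTER_CUBIC))
np.savez('w2.npz',**{k:c[k] for k in ('img','range_z','f','cx','cy','R','t')})
P=cloud(c)
k=(P[...,2]>.07)&(P[...,2]<.1)&(abs(P[...,0]-.54)<.03)&(abs(P[...,1]-.017)<.03); print(k.sum(),np.median(P[k],0),P[k].min(0),P[k].max(0))
m=k.astype(np.uint8); print(cv2.boundingRect(m))
"
```

```text
t 1.85 tcp [ 0.5444 -0.0262  0.1997] w 0.0871 f [-0.11 -0.51  0.19] 
shift [  4.1 -43.7  -0.1] rot [-0.27 -0.16  0.99]
335 [0.54208775 0.01729148 0.08749079] [0.53343348 0.00808546 0.07138038] [0.5513535  0.02590861 0.08987611]
(252, 139, 21, 21)
```

View pics/w2b.png

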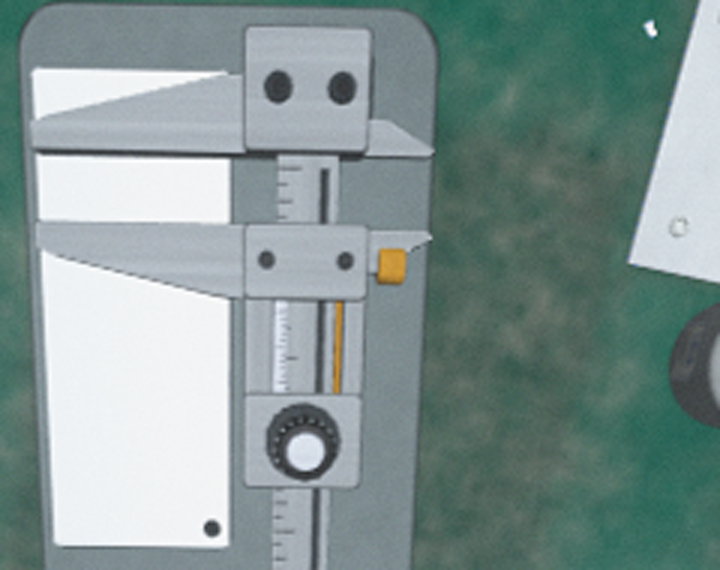

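```bash
python3 -c "
from h import *
d=np.load('w2.npz'); c={k:d[k] for k in d}
g=cv2.cvtColor(c['img'],cv2.COLOR_BGR2GRAY)
for col in (180,195,205,225): print(col,g[44:58,col],g[70:80,col])
L=[onz(c,160+u/3,v/3,.04) for u,v in((60,150),(225,150))]; M=[onz(c,160+u/3,v/3,.04) for u,v in((60,222),(225,224))]
yaw=np.radians(10.2); ex=np.array([np.cos(yaw),np.sin(yaw)]); ey=np.array([-ex[1],ex[0]])
k=np.array([.5418,.0172])
for p in L+M: print(np.round(p,4),'rel knob',np.round([(p[:2]-k)@ex,(p[:2]-k)@ey],4))
e=L[1]-L[0]; print(np.degrees(np.arctan2(e[1],e[0])))
e=M[1]-M[0]; print(np.degrees(np.arctan2(e[1],e[0])))
b=[onz(c,160+u/3,v/3,.02) for u,v in((39,157),(230,157),(230,545),(55,545))]
for p in b: print('rest corner',np.round(p,4),np.round([(p[:2]-k)@ex,(p[:2]-k)@ey],4))
"
```

```text
180 [172 173 169 176 180 130  57 112 239 245 242 241 241 241] [242 242 243 207 168 173 174 176 174 178]
195 [173 174 175 180 184 159  66  94 203 248 244 242 243 243] [242 242 243 235 169 177 174 177 179 180]
205 [175 177 174 179 183 179  80  79 168 251 245 244 242 243] [242 243 245 240 173 177 180 175 179 180]
225 [179 174 178 179 185 184 140  57 127 245 245 244 244 244] [244 243 245 242 189 178 178 173 176 183]
[0.447  0.0916 0.04  ] rel knob [-0.0801  0.09  ]
[0.4995 0.102  0.04  ] rel knob [-0.0266  0.0909]
[0.45 0.07 0.04] rel knob [-0.081   0.0682]
[0.5035 0.0799 0.04  ] rel knob [-0.0266  0.0685]
11.217954107626058
10.557749827975892
rest corner [0.435  0.0914 0.02  ] [-0.092   0.0919]
rest corner [0.4996 0.1042 0.02  ] [-0.0261  0.0931]
rest corner [ 0.5241 -0.03    0.02  ] [-0.0257 -0.0434]
rest corner [ 0.4584 -0.043   0.02  ] [-0.0927 -0.0445]
```

```bash
python3 -c "
from h import *
go(.5412,.0172,.065,10.4)"
```

```text
t 1.9 tcp [ 0.5434 -0.0272  0.1995] w 0.0871 f [-0.82 -0.27 -0.63] 
shift [  6.2 -43.5 134.7] rot [-0.24 -0.1   0.72]
```

Emit:
{"op": "apply_moves", "data": {"increments": [{"grip":0,"xyz":[6.2,-43.5,15],"rotation":[-0.2,-0.1,0.7]},{"grip":0,"xyz":[6.2,-43.5,50],"rotation":[-0.2,-0.1,0.7]},{"grip":0,"xyz":[6.2,-43.5,90],"rotation":[-0.2,-0.1,0.7]},{"grip":90,"xyz":[6.2,-43.5,90],"rotation":[-0.2,-0.1,0.7]}]}}

```text
time: 2.4
ee_pos: [0.5388, 0.0159, 0.1076]
eef_rot: [0.996, 0.09, -0.003, -0.0]
ft_force: [-0.3, 0.5, -0.6]
width: 0.0825
```

```bash
python3 -c "
from h import *
go(.5412,.0172,.065,10.4)
c=cam('wrist'); cv2.imwrite('pics/w3.png',c['img'])
P=cloud(c)
k=(P[...,2]>.07)&(P[...,2]<.095)&(abs(P[...,0]-.54)<.03)&(abs(P[...,1]-.017)<.03); print(k.sum(),np.median(P[k],0),P[k].min(0),P[k].max(0))
"
```

```text
t 2.4 tcp [0.5388 0.0159 0.1076] w 0.0825 f [-0.32  0.45 -0.61] 
shift [ 2.9 -0.8 42.6] rot [-0.07  0.3  -0.04]
793 [0.54174656 0.01919032 0.08731943] [0.53299674 0.00804134 0.07003794] [0.55135812 0.02617017 0.09012561]
```

View pics/w3.png

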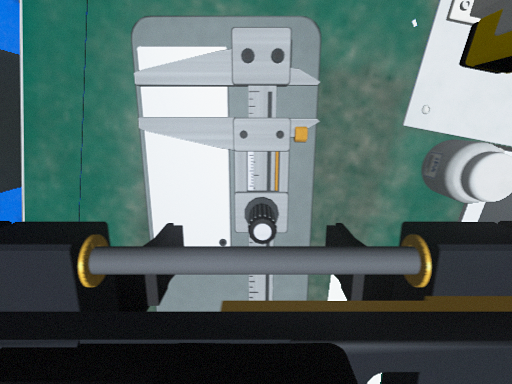

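Emit:
{"op": "apply_moves", "data": {"increments": [{"grip":90,"xyz":[3,-1,20],"rotation":[0,0.3,0]},{"grip":90,"xyz":[3,-1,42],"rotation":[0,0.3,0]},{"grip":120,"xyz":[3,-1,42],"rotation":[0,0.3,0]},{"grip":255,"xyz":[3,-1,42],"rotation":[0,0.3,0]},{"grip":255,"xyz":[3,-1,42],"rotation":[0,0.3,0]}], "squeeze": 15}}

```text
time: 3.08
ee_pos: [0.5438, 0.0177, 0.0692]
eef_rot: [0.996, 0.09, 0.003, -0.0]
ft_force: [0.6, 0.3, -0.2]
width: 0.0341
```

Emit:
{"op": "apply_moves", "data": {"increments": [{"grip":255,"xyz":[0,0,0],"rotation":[0,0,0]},{"grip":255,"xyz":[0,0,0],"rotation":[0,0,0]}]}}

```text
time: 3.32
ee_pos: [0.5434, 0.0175, 0.0697]
eef_rot: [0.996, 0.09, 0.002, -0.0]
ft_force: [-4.7, -0.8, 10.9]
width: 0.0175
```

```bash
python3 -c "
from h import *
import math
y=math.radians(10.4); ey=np.array([-math.sin(y),math.cos(y)])
t=np.array([.5412,.0172])-ey*.068
go(t[0],t[1],.065,10.4)"
```

```text
t 3.325 tcp [0.5434 0.0175 0.0697] w 0.0175 f [-4.68 -0.83 10.91] 
shift [-2.2 67.9  4.8] rot [ 0.02 -0.24 -0.06]
```

Emit:
{"op": "apply_moves", "data": {"increments": [{"grip":255,"xyz":[-1,6,0],"rotation":[0,0,0]},{"grip":255,"xyz":[-1,20,0],"rotation":[0,0,0]},{"grip":255,"xyz":[-1,36,0],"rotation":[0,0,0]},{"grip":255,"xyz":[-1,54,0],"rotation":[0,0,0]},{"grip":255,"xyz":[-1,68,0],"rotation":[0,0,0]}]}}

```text
time: 3.95
ee_pos: [0.5552, -0.0511, 0.0699]
eef_rot: [0.996, 0.09, 0.003, 0.0]
ft_force: [3.4, 3.6, -0.0]
width: 0.0176
```

Emit:
{"op": "apply_moves", "data": {"increments": [{"grip":255,"xyz":[0,2,0],"rotation":[0,0,0]},{"grip":130,"xyz":[0,2,0],"rotation":[0,0,0]},{"grip":130,"xyz":[0,2,0],"rotation":[0,0,0]}]}}

```text
time: 4.32
ee_pos: [0.5549, -0.0531, 0.0697]
eef_rot: [0.996, 0.09, 0.002, 0.0]
ft_force: [0.6, 1.1, -0.4]
width: 0.0303
```

```bash
python3 -c "
from h import *
go(.505,-.297,.2,10.4)
c=cam('wrist'); cv2.imwrite('pics/w4.png',c['img'])"
```

```text
t 4.325 tcp [ 0.5549 -0.0531  0.0697] w 0.0303 f [ 0.63  1.07 -0.37] 
shift [ -92.2  231.1 -130.5] rot [ 0.04 -0.2  -0.1 ]
```

View pics/w4.png

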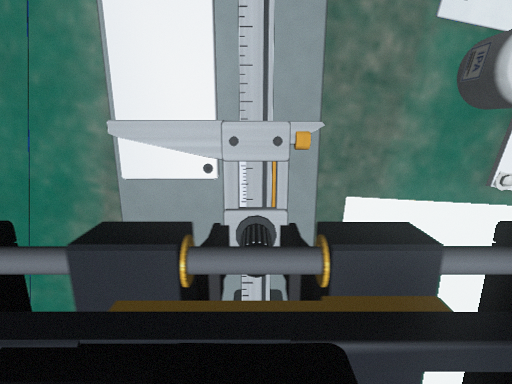

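```bash
python3 -c "
from h import *
go(.505,-.36,.25,10.4)"
```

```text
t 4.375 tcp [ 0.555  -0.0531  0.0697] w 0.0341 f [ 0.08 -0.41  0.04] 
shift [-103.4  293.2 -180.5] rot [ 0.04 -0.22 -0.1 ]
```

Emit:
{"op": "apply_moves", "data": {"increments": [{"grip":80,"xyz":[0,0,-25],"rotation":[0,0,0]},{"grip":80,"xyz":[-8,20,-75],"rotation":[0,0,0]},{"grip":80,"xyz":[-25,65,-115],"rotation":[0,0,0]},{"grip":80,"xyz":[-45,115,-150],"rotation":[0,0,0]},{"grip":80,"xyz":[-65,170,-170],"rotation":[0,0,0]}]}}

```text
time: 5.0
ee_pos: [0.5208, -0.2318, 0.2413]
eef_rot: [0.996, 0.091, 0.003, 0.001]
ft_force: [1.3, -0.1, -0.1]
width: 0.0596
```

```bash
python3 -c "
from h import *
go(.505,-.36,.25,10.4)"
```

```text
t 5.0 tcp [ 0.5208 -0.2318  0.2413] w 0.0596 f [ 1.32 -0.14 -0.05] 
shift [-38.6 123.3  -8.6] rot [ 0.12 -0.29  0.  ]
```

Emit:
{"op": "apply_moves", "data": {"increments": [{"grip":80,"xyz":[-18,60,-8],"rotation":[0,-0.3,0]},{"grip":80,"xyz":[-35,115,-8],"rotation":[0,-0.3,0]},{"grip":80,"xyz":[-38,123,-8],"rotation":[0,-0.3,0]},{"grip":80,"xyz":[-38,123,-8],"rotation":[0,-0.3,0]}]}}

```text
time: 5.5
ee_pos: [0.5054, -0.3593, 0.2489]
eef_rot: [0.996, 0.09, -0.0, 0.001]
ft_force: [0.2, 0.5, -0.1]
width: 0.0596
```

```bash
python3 -c "
from h import *
go(.505,-.297,.2,10.4)
c=cam('wrist'); cv2.imwrite('pics/w5.png',c['img'])
P=cloud(c)
for nm in ('wrist','top'):
  if nm=='top': c=cam(nm); P=cloud(c)
  k=(P[...,2]>.09)&(P[...,2]<.112)&(abs(P[...,0]-.505)<.04)&(abs(P[...,1]+.297)<.035)
  n,l,st,ce=cv2.connectedComponentsWithStats(k.astype(np.uint8)); 
  if n<2: print(nm,'none'); continue
  i=1+st[1:,4].argmax(); q=P[l==i]
  print(nm,st[i],np.round(q.min(0),4),np.round(q.max(0),4),cv2.minEnclosingCircle(q[:,:2].astype(np.float32)*1000))
"
```

```text
t 5.5 tcp [ 0.5054 -0.3593  0.2489] w 0.0596 f [ 0.18  0.55 -0.11] 
shift [ 10.9 -61.4  48.8] rot [ 0.06  0.04 -0.02]
wrist [252 113  33  34 330] [ 0.4908 -0.316   0.0902] [ 0.5235 -0.2832  0.1021] ((507.13720703125, -299.6239929199219), 16.42866325378418)
top [334 198  12  11  40] [ 0.4905 -0.3151  0.0905] [ 0.5206 -0.2821  0.1055] ((505.0000305175781, -298.4478454589844), 16.678661346435547)
```

View pics/w5.png

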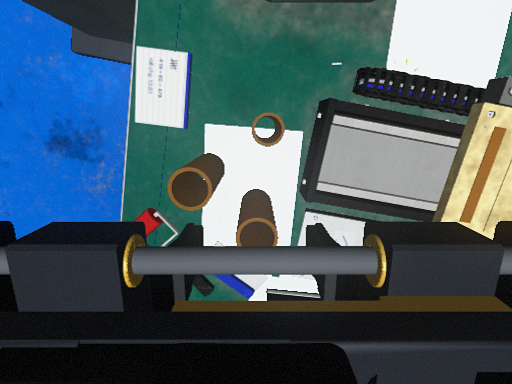

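Emit:
{"op": "apply_moves", "data": {"increments": [{"grip":80,"xyz":[7,-30,20],"rotation":[0,0,0]},{"grip":80,"xyz":[12.5,-58.5,50],"rotation":[0,0,0]},{"grip":80,"xyz":[12.5,-58.5,100],"rotation":[0,0,0]},{"grip":80,"xyz":[12.5,-58.5,118],"rotation":[0,0,0]}]}}

```text
time: 6.1
ee_pos: [0.5071, -0.2956, 0.1292]
eef_rot: [0.996, 0.093, -0.001, -0.0]
ft_force: [-0.2, -0.9, 0.4]
width: 0.0598
```

```bash
python3 -c "
from h import *
go(.507,-.2995,.074,10.4)"
```

```text
t 6.1 tcp [ 0.5071 -0.2956  0.1292] w 0.0598 f [-0.25 -0.91  0.36] 
shift [-0.6  3.9 55.2] rot [-0.05  0.16  0.31]
```

Emit:
{"op": "apply_moves", "data": {"increments": [{"grip":80,"xyz":[-0.5,4,20],"rotation":[0,0,0.3]},{"grip":80,"xyz":[-0.5,4,50],"rotation":[0,0.2,0.3]},{"grip":80,"xyz":[-0.5,4,56],"rotation":[0,0.2,0.3]},{"grip":80,"xyz":[-0.5,4,56],"rotation":[0,0.2,0.3]},{"grip":255,"xyz":[-0.5,4,56],"rotation":[0,0.2,0.3]}], "squeeze": 8}}

```text
time: 6.72
ee_pos: [0.508, -0.3, 0.0746]
eef_rot: [0.996, 0.091, 0.001, 0.0]
ft_force: [0.3, 0.4, 0.8]
width: 0.0551
```

Emit:
{"op": "apply_moves", "data": {"increments": [{"grip":255,"xyz":[0,0,0],"rotation":[0,0,0]},{"grip":255,"xyz":[0,0,0],"rotation":[0,0,0]},{"grip":255,"xyz":[0,0,0],"rotation":[0,0,0]}]}}

```text
time: 7.1
ee_pos: [0.5082, -0.3002, 0.075]
eef_rot: [0.996, 0.091, 0.001, 0.0]
ft_force: [0.0, 0.0, 1.3]
width: 0.0326
```

```bash
python3 -c "
from h import *
go(.507,-.2995,.25,10.4)"
```

```text
t 7.1 tcp [ 0.5082 -0.3002  0.075 ] w 0.0326 f [0.04 0.01 1.29] 
shift [  -0.6   -0.7 -175. ] rot [ 0.06 -0.16 -0.  ]
```

Emit:
{"op": "apply_moves", "data": {"increments": [{"grip":255,"xyz":[0,0,-25],"rotation":[0,0,0]},{"grip":255,"xyz":[0,0,-70],"rotation":[0,0,0]},{"grip":255,"xyz":[2,-20,-110],"rotation":[0,0,0]},{"grip":255,"xyz":[7,-65,-115],"rotation":[0,0,0]},{"grip":255,"xyz":[12,-120,-115],"rotation":[0,0,0]}]}}

```text
time: 7.72
ee_pos: [0.4981, -0.1793, 0.1906]
eef_rot: [0.996, 0.09, 0.002, 0.001]
ft_force: [0.3, 0.4, -1.0]
width: 0.0329
```

```bash
python3 -c "
from h import *
go(.4754,.0742,.19,10.4)"
```

```text
t 7.725 tcp [ 0.4981 -0.1793  0.1906] w 0.0329 f [ 0.28  0.43 -1.  ] 
shift [ 2.300e+01 -2.535e+02  2.000e-01] rot [ 0.11 -0.23 -0.1 ]
```

Emit:
{"op": "apply_moves", "data": {"increments": [{"grip":255,"xyz":[5,-55,0],"rotation":[0,-0.2,0]},{"grip":255,"xyz":[11,-115,0],"rotation":[0,-0.2,0]},{"grip":255,"xyz":[16,-172,0],"rotation":[0,-0.2,0]},{"grip":255,"xyz":[20,-222,0],"rotation":[0,-0.2,0]},{"grip":255,"xyz":[22.5,-248,0],"rotation":[0,-0.2,0]}]}}

```text
time: 8.35
ee_pos: [0.4753, 0.0716, 0.1905]
eef_rot: [0.996, 0.091, 0.001, 0.001]
ft_force: [0.5, -0.2, 0.1]
width: 0.0326
```

Emit:
{"op": "apply_moves", "data": {"increments": [{"grip":255,"xyz":[0,0,0],"rotation":[0,0,0]}]}}

```text
time: 8.48
ee_pos: [0.4749, 0.0735, 0.1907]
eef_rot: [0.996, 0.093, 0.001, 0.001]
ft_force: [0.3, 0.1, 0.0]
width: 0.0323
```

```bash
python3 -c "
from h import *
go(.4754,.0742,.0955,10.4)
c=cam('wrist'); cv2.imwrite('pics/w6.png',c['img'])
c=cam('scene'); cv2.imwrite('pics/s6.png',cv2.resize(c['img'][130:290,160:340],None,fx=4,fy=4,interpolation=cv2.INTER_CUBIC))"
```

```text
t 8.475 tcp [0.4749 0.0735 0.1907] w 0.0323 f [0.33 0.08 0.05] 
shift [ 0.5 -0.7 95.2] rot [ 0.12 -0.07  0.3 ]
```

View pics/w6.png

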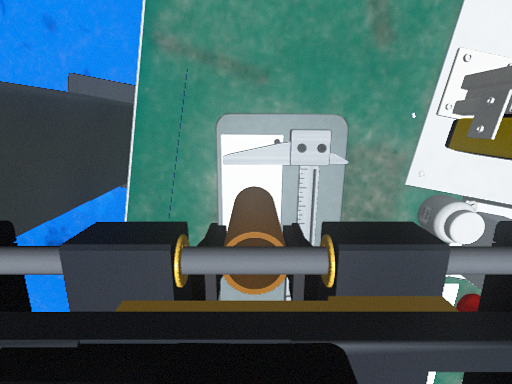

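View pics/s6.png

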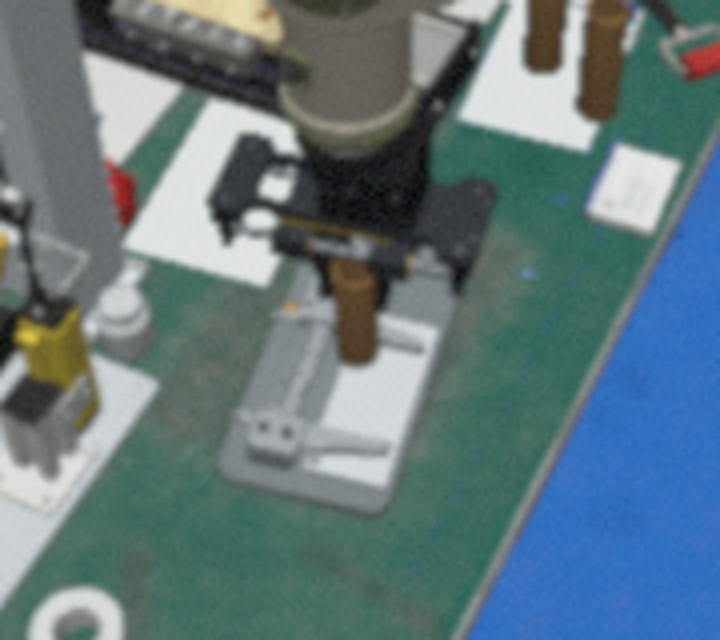

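```bash
python3 -c "
from h import *
c=cam('wrist'); im=c['img']; g=cv2.cvtColor(im,cv2.COLOR_BGR2GRAY)
cv2.imwrite('pics/w6z.png',cv2.resize(im[100:240,200:360],None,fx=4.5,fy=4.5,interpolation=cv2.INTER_CUBIC))
for u in (235,250,265,280): print(u,g[150:175,u])
"
```

```text
235 [136 223 216 218 224 226 221 216 212 213 213 212 231 255 254 253 253 253
 253 253 253 253 253 253 253]
250 [219 219 218 218 224 227 221 216 214 217 218 222 234 255 253 253 253 253
 253 253 253 253 253 253 253]
265 [220 220 222 220 226 227 223 217 217 217 219 222 229 255 254 253 253 253
 253 253 253 253 253 253 253]
280 [218 220 220 217 225 225 223 215 216 220 220 220 232 255 254 254 254 254
 254 254 254 254 254 254 254]
```

View pics/w6z.png

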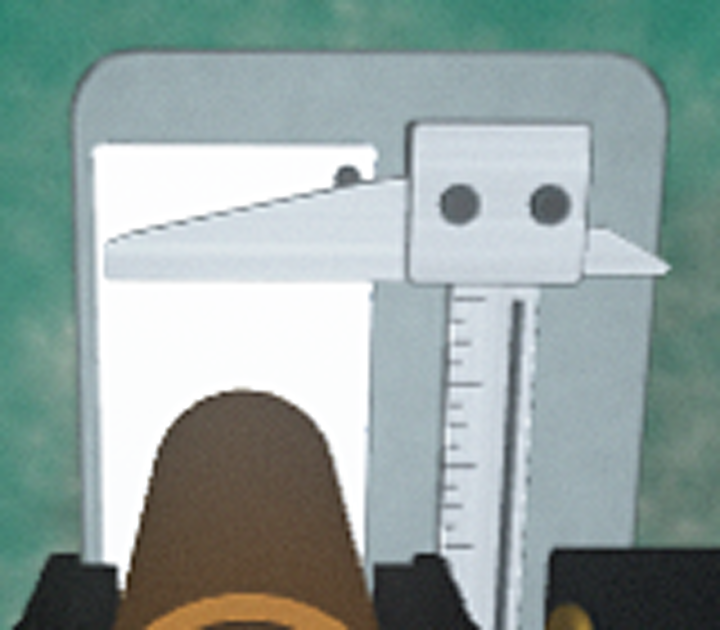

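```bash
python3 -c "
from h import *
c=cam('wrist')
y=np.radians(10.4); ex=np.array([np.cos(y),np.sin(y)]); ey=np.array([-ex[1],ex[0]])
t=np.array([.4754,.0742])
for u,v in((235,162.3),(280,162.3)):
  p=onz(c,u,v,.04)[:2]; print(p,(p-t)@ex,(p-t)@ey)
for u,v in((222.5,200),(281.8,200)):
  p=onz(c,u,v,.02)[:2]; print('rest edge',p,(p-t)@ex)
for u in (301,318): print('beam',(onz(c,u,190,.039)[:2]-t)@ex)
go(.4754,.0742,.0955,10.4)"
```

```text
[0.45048372 0.0915347 ] -0.021377700286117587 0.021547781329906878
[0.49612443 0.09992053] 0.02502701033860528 0.021556826836292963
rest edge [0.44283517 0.04370179] -0.037535348642934604
rest edge [0.50904936 0.05586026] 0.029785871047989472
beam 0.04802480877544421
beam 0.06604335274041744
t 8.675 tcp [0.4754 0.0702 0.1904] w 0.0325 f [-0.77 -0.31 -0.57] 
shift [ 0.6 -4.1 94.9] rot [ 0.14 -0.05 -0.01]
```

Emit:
{"op": "apply_moves", "data": {"increments": [{"grip":255,"xyz":[0.6,-2.5,25],"rotation":[0,0,0]},{"grip":255,"xyz":[0.6,-2.5,65],"rotation":[0,0,0]},{"grip":255,"xyz":[0.6,-2.5,85],"rotation":[0,0,0]},{"grip":255,"xyz":[0.6,-2.5,91],"rotation":[0,0,0]},{"grip":255,"xyz":[0.6,-2.5,92],"rotation":[0,0,0]}]}}

```text
time: 9.3
ee_pos: [0.476, 0.0721, 0.0987]
eef_rot: [0.996, 0.09, 0.001, 0.001]
ft_force: [0.5, 0.6, -0.1]
width: 0.0325
```

```bash
python3 -c "
from h import *
go(.4754,.0727,.0955,10.4)
c=cam('wrist'); cv2.imwrite('pics/w7.png',c['img'])"
```

```text
t 9.3 tcp [0.476  0.0721 0.0987] w 0.0325 f [ 0.53  0.64 -0.06] 
shift [-0.5 -0.7  3.2] rot [ 0.14 -0.05 -0.07]
```

View pics/w7.png

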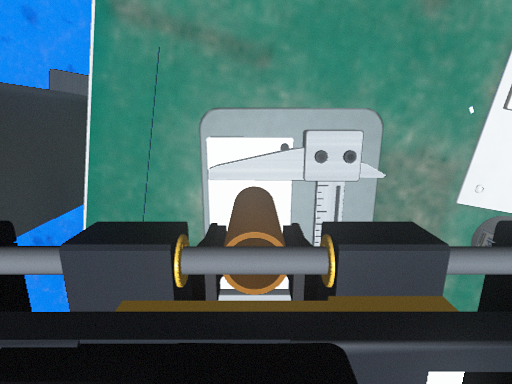

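Lower until contact force shows.

Emit:
{"op": "apply_moves", "data": {"increments": [{"grip":255,"xyz":[-0.5,-0.5,1.5],"rotation":[0.1,0,0]},{"grip":255,"xyz":[-0.5,-0.5,2.5],"rotation":[0.1,0,0]},{"grip":255,"xyz":[-0.5,-0.5,3.3],"rotation":[0.1,0,0]},{"grip":255,"xyz":[-0.5,-0.5,3.3],"rotation":[0.1,0,0]}]}}

```text
time: 9.85
ee_pos: [0.4756, 0.0726, 0.0957]
eef_rot: [0.996, 0.09, 0.001, 0.0]
ft_force: [-0.5, -0.5, 0.1]
width: 0.0327
```

```bash
python3 -c "
from h import *
go(.4754,.0727,.0955,10.4)"
```

```text
t 9.85 tcp [0.4756 0.0726 0.0957] w 0.0327 f [-0.47 -0.49  0.07] 
shift [-0.2 -0.1  0.2] rot [ 0.05 -0.09 -0.06]
```

Emit:
{"op": "apply_moves", "data": {"increments": [{"grip":255,"xyz":[0,0,0.7],"rotation":[0,0,0]},{"grip":255,"xyz":[0,0,1],"rotation":[0,0,0]},{"grip":255,"xyz":[0,0,1],"rotation":[0,0,0]}]}}

```text
time: 10.22
ee_pos: [0.4757, 0.0727, 0.0949]
eef_rot: [0.996, 0.09, 0.001, 0.0]
ft_force: [-1.1, -0.8, 3.8]
width: 0.0327
```

```bash
python3 -c "
from h import *
go(.4754,.0727,.0955,10.4)"
```

```text
t 10.225 tcp [0.4757 0.0727 0.0949] w 0.0327 f [-1.15 -0.75  3.85] 
shift [-0.3 -0.1 -0.6] rot [ 0.06 -0.1  -0.05]
```

Emit:
{"op": "apply_moves", "data": {"increments": [{"grip":150,"xyz":[0,0,-0.6],"rotation":[0,0,0]},{"grip":120,"xyz":[0,0,-0.6],"rotation":[0,0,0]},{"grip":90,"xyz":[0,0,-0.6],"rotation":[0,0,0]},{"grip":80,"xyz":[0,0,-0.6],"rotation":[0,0,0]}]}}

```text
time: 10.72
ee_pos: [0.4757, 0.0727, 0.0955]
eef_rot: [0.996, 0.09, 0.001, 0.0]
ft_force: [0.4, -0.0, -0.4]
width: 0.0562
```

```bash
python3 -c "
from h import *
go(.4754,.0727,.2,10.4)
c=cam('wrist'); cv2.imwrite('pics/w8.png',c['img'])"
```

```text
t 10.725 tcp [0.4757 0.0727 0.0955] w 0.0562 f [ 0.45 -0.01 -0.45] 
shift [-1.000e-01  0.000e+00 -1.045e+02] rot [ 0.05 -0.1  -0.05]
```

View pics/w8.png

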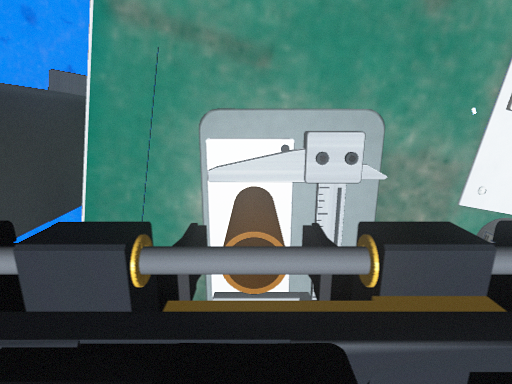

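Emit:
{"op": "apply_moves", "data": {"increments": [{"grip":80,"xyz":[0,0,-15],"rotation":[0,0,0]},{"grip":80,"xyz":[0,0,-50],"rotation":[0,0,0]},{"grip":80,"xyz":[0,0,-85],"rotation":[0,0,0]},{"grip":80,"xyz":[15,40,-95],"rotation":[0,0,0]},{"grip":80,"xyz":[35,90,-95],"rotation":[0,0,0]}]}}

```text
time: 11.4
ee_pos: [0.5275, -0.0096, 0.1935]
eef_rot: [0.996, 0.091, 0.003, 0.001]
ft_force: [0.8, 0.1, 0.5]
width: 0.06
```

```bash
python3 -c "
from h import *
go(.5545,-.0525,.15,10.4)"
```

```text
t 11.4 tcp [ 0.5275 -0.0096  0.1935] w 0.06 f [0.8  0.09 0.51] 
shift [18.5 47.  43.7] rot [ 0.15 -0.31  0.08]
```

Emit:
{"op": "apply_moves", "data": {"increments": [{"grip":80,"xyz":[12,30,10],"rotation":[0,-0.3,0]},{"grip":80,"xyz":[18.5,47,40],"rotation":[0,-0.3,0]},{"grip":80,"xyz":[18.5,47,70],"rotation":[0,-0.3,0]},{"grip":80,"xyz":[18.5,47,80],"rotation":[0,-0.3,0]},{"grip":80,"xyz":[18.5,47,80],"rotation":[0,-0.3,0]}]}}

```text
time: 12.02
ee_pos: [0.5547, -0.0523, 0.1143]
eef_rot: [0.996, 0.092, 0.0, 0.001]
ft_force: [-0.2, 0.4, 0.2]
width: 0.0596
```

```bash
python3 -c "
from h import *
go(.5545,-.0525,.07,10.4)
c=cam('wrist'); cv2.imwrite('pics/w9.png',c['img'])
P=cloud(c)
k=(P[...,2]>.06)&(P[...,2]<.095)&(abs(P[...,0]-.554)<.03)&(abs(P[...,1]+.053)<.03); print(k.sum(),np.median(P[k],0),P[k].min(0),P[k].max(0))"
```

```text
t 12.025 tcp [ 0.5547 -0.0523  0.1143] w 0.0596 f [-0.17  0.36  0.24] 
shift [-0.3  0.  44.3] rot [ 0.14 -0.01  0.11]
833 [ 0.55467965 -0.05175484  0.08707565] [ 0.54600958 -0.06398962  0.06027309] [ 0.56458519 -0.04583443  0.08942715]
```

View pics/w9.png

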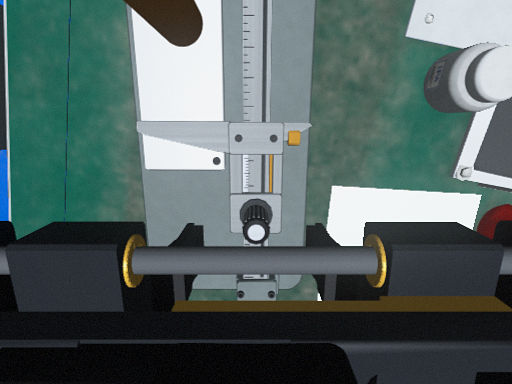

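Emit:
{"op": "apply_moves", "data": {"increments": [{"grip":80,"xyz":[0,2.7,20],"rotation":[0,0,0]},{"grip":80,"xyz":[0,2.7,42],"rotation":[0,0,0]},{"grip":120,"xyz":[0,2.7,44],"rotation":[0,0,0]},{"grip":255,"xyz":[0,2.7,44],"rotation":[0,0,0]},{"grip":255,"xyz":[0,2.7,44],"rotation":[0,0,0]}], "squeeze": 5}}

```text
time: 12.7
ee_pos: [0.5563, -0.055, 0.0718]
eef_rot: [0.996, 0.092, 0.001, 0.002]
ft_force: [0.2, -0.2, 0.4]
width: 0.0377
```

Emit:
{"op": "apply_moves", "data": {"increments": [{"grip":255,"xyz":[0,0,0],"rotation":[0,0,0]},{"grip":255,"xyz":[0,0,0],"rotation":[0,0,0]}]}}

```text
time: 12.95
ee_pos: [0.5565, -0.0551, 0.0722]
eef_rot: [0.996, 0.092, 0.002, 0.002]
ft_force: [-3.4, -1.3, 3.4]
width: 0.0181
```

```bash
python3 -c "
from h import *
go(.5438,.007,.07,10.4)"
```

```text
t 12.95 tcp [ 0.5565 -0.0551  0.0722] w 0.0181 f [-3.38 -1.29  3.4 ] 
shift [ -1.2 -63.4   2. ] rot [ 0.21 -0.17  0.11]
```

Emit:
{"op": "apply_moves", "data": {"increments": [{"grip":255,"xyz":[-1,-4,0],"rotation":[0,0,0]},{"grip":255,"xyz":[-1,-12,0],"rotation":[0,0,0]},{"grip":255,"xyz":[-1,-22,0],"rotation":[0,0,0]},{"grip":255,"xyz":[-1,-32,0],"rotation":[0,0,0]},{"grip":255,"xyz":[-1,-40,0],"rotation":[0,0,0]}]}}

```text
time: 13.58
ee_pos: [0.5485, -0.0148, 0.0723]
eef_rot: [0.996, 0.092, 0.002, 0.002]
ft_force: [4.9, -2.2, -0.8]
width: 0.018
```

```bash
python3 -c "
from h import *
go(.5438,.007,.07,10.4)
c=cam('wrist'); cv2.imwrite('pics/w10.png',c['img'])"
```

```text
t 13.575 tcp [ 0.5485 -0.0148  0.0723] w 0.018 f [ 4.94 -2.24 -0.81] 
shift [ -0.7 -22.3   2.2] rot [ 0.22 -0.24  0.16]
```

View pics/w10.png

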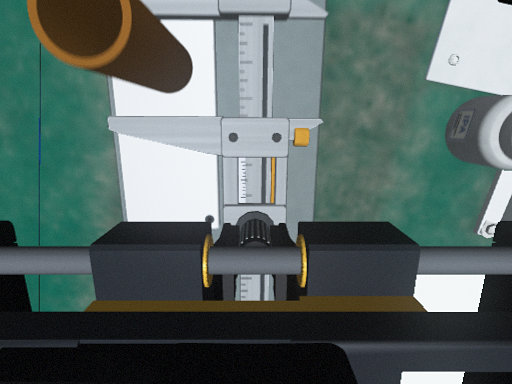

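```bash
python3 -c "
from h import *
c=cam('wrist'); print(c['f'])
y=np.radians(10.4); ex=np.array([np.cos(y),np.sin(y)]); ey=np.array([-ex[1],ex[0]])
g=cv2.cvtColor(c['img'],cv2.COLOR_BGR2GRAY); print(g[84:122,178],g[10:24,200])
s=r.read_state(); t=s['ee_pos'][:2]
for n,u,v,z in(('jaw',178,117.3,.04),('core',178,92.5,.02),('fixed',200,17,.04)):
  p=onz(c,u,v,z)[:2]; print(n,(p-t)@ex*1e3,(p-t)@ey*1e3)"
```

```text
296.4969661205906
[ 66  62  61  66  61  63  62  62  61  62 121 245 246 244 243 243 243 242
 242 242 243 242 244 243 243 243 243 243 242 244 245 242 157 190 185 187
 187 186] [190 189 190 191 192 194 196 199 169  73  69  67  66  92]
jaw -47.401371041014286 69.1344780759235
core -51.31065793461458 85.07761783391732
fixed -31.72926613074184 123.59220767292251
```

Emit:
{"op": "apply_moves", "data": {"increments": [{"grip":255,"xyz":[0.5,-4,0],"rotation":[0,0,0]},{"grip":255,"xyz":[0.5,-8,0],"rotation":[0,0,0]},{"grip":255,"xyz":[0.5,-12,0],"rotation":[0,0,0]},{"grip":255,"xyz":[0.5,-15,0],"rotation":[0,0,0]}]}}

```text
time: 14.18
ee_pos: [0.5459, 0.001, 0.0723]
eef_rot: [0.996, 0.093, 0.002, 0.001]
ft_force: [1.3, -3.0, 1.2]
width: 0.0177
```

```bash
cat > m.py <<'E'
from h import *
go(.5438,.007,.07,10.4)
c=cam('wrist'); 
import sys
cv2.imwrite(f'pics/{sys.argv[1]}.png',c['img'])
y=np.radians(10.4); ex=np.array([np.cos(y),np.sin(y)]); ey=np.array([-ex[1],ex[0]])
s=r.read_state(); print('f along ey/ex',s['ft_force'][:2]@ey,s['ft_force'][:2]@ex, 'along',s['ee_pos'][:2]@ey*1e3)
E
python3 m.py w11
```

```text
t 14.175 tcp [0.5459 0.001  0.0723] w 0.0177 f [ 1.33 -3.04  1.2 ] 
shift [-1.  -6.3  2.3] rot [ 0.18 -0.22  0.22]
f along ey/ex -2.920860730613417 1.6125687962511646 along -97.04771404862657
```

View pics/w11.png

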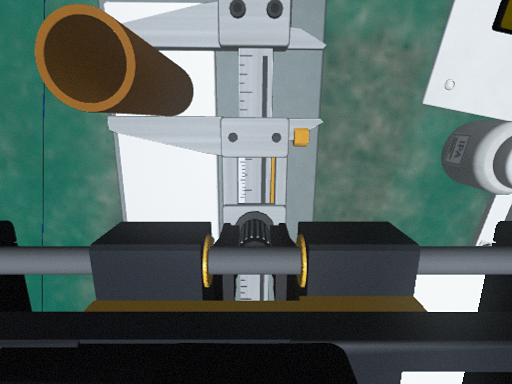

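Emit:
{"op": "apply_moves", "data": {"increments": [{"grip":255,"xyz":[0,-1,0],"rotation":[0,0,0]},{"grip":255,"xyz":[0,-2,0],"rotation":[0,0,0]},{"grip":255,"xyz":[0,-3,0],"rotation":[0,0,0]},{"grip":255,"xyz":[0,-3,0],"rotation":[0,0,0]}]}}

```text
time: 14.72
ee_pos: [0.5453, 0.0045, 0.0723]
eef_rot: [0.996, 0.093, 0.002, 0.001]
ft_force: [0.7, -2.4, 1.5]
width: 0.0178
```

```bash
python3 m.py w12; python3 -c "
import cv2
a=cv2.imread('pics/w12.png')[0:200,20:340]; cv2.imwrite('pics/w12z.png',cv2.resize(a,None,fx=2.5,fy=2.5,interpolation=cv2.INTER_CUBIC))"
```

```text
t 14.725 tcp [0.5453 0.0045 0.0723] w 0.0178 f [ 0.69 -2.39  1.54] 
shift [-1.  -2.7  2.3] rot [ 0.16 -0.22  0.25]
f along ey/ex -1.3861735497349608 1.187890311464226 along -93.9460182436884
```

View pics/w12z.png

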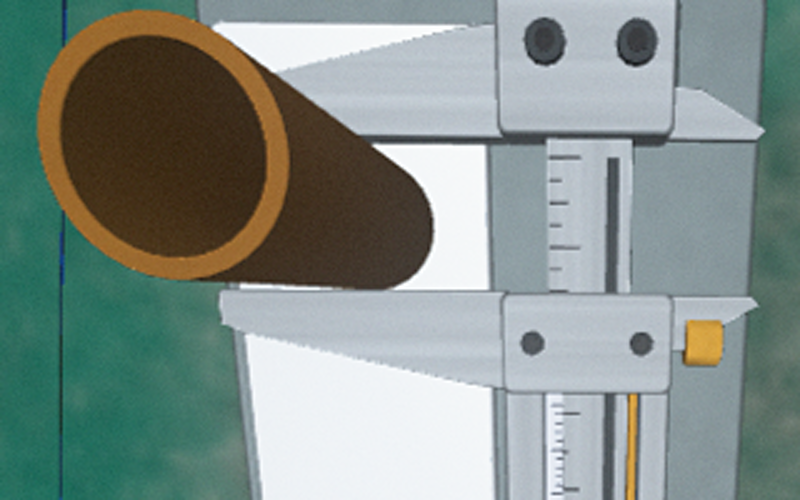

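Emit:
{"op": "apply_moves", "data": {"increments": [{"grip":255,"xyz":[0,-0.5,0],"rotation":[0,0,0]},{"grip":255,"xyz":[0,-0.8,0],"rotation":[0,0,0]},{"grip":255,"xyz":[0,-0.8,0],"rotation":[0,0,0]}]}}

```text
time: 15.15
ee_pos: [0.5452, 0.0054, 0.0723]
eef_rot: [0.996, 0.093, 0.002, 0.001]
ft_force: [1.9, -2.6, 0.6]
width: 0.0177
```

```bash
cat >> m.py <<'E'
g=cv2.cvtColor(c['img'],cv2.COLOR_BGR2GRAY)
for u in (204,210):
    col=g[:,u].astype(int); 
    b=np.where(col[:140]>225)[0]; b=b[(b>30)]; v2=b.max()+.5
    br=b[b>b.max()-75]; v1=br.min()
    print(u,v1,v2,col[v1-6:v1+2])
    # fixed top edge: first drop above dark band
    j=v1-4+np.argmin(np.diff(col[v1-5:v1])); 
    p=onz(c,u,j-.5,.04)[:2];q=onz(c,u,v2,.04)[:2]; print('edge',j,'opening',(p-q)@ey*1e3)
E
python3 m.py w13
```

```text
t 15.15 tcp [0.5452 0.0054 0.0723] w 0.0177 f [ 1.88 -2.59  0.6 ] 
shift [-1.  -1.9  2.3] rot [ 0.15 -0.22  0.25]
f along ey/ex -2.7733900613077314 1.731522578424061 along -93.13515201029362
204 60 115.5 [200 185  81  70  93 209 253 248]
edge 56 opening 33.47737985949382
210 60 115.5 [199 193  80  72  81 167 255 250]
edge 56 opening 33.47902679343951
```

Emit:
{"op": "apply_moves", "data": {"increments": [{"grip":255,"xyz":[0,-0.4,0],"rotation":[0,0,0]},{"grip":255,"xyz":[0,-0.6,0],"rotation":[0,0,0]},{"grip":255,"xyz":[0,-0.6,0],"rotation":[0,0,0]}]}}

```text
time: 15.58
ee_pos: [0.5451, 0.0058, 0.0723]
eef_rot: [0.996, 0.093, 0.002, 0.001]
ft_force: [1.4, -3.5, 0.3]
width: 0.0177
```

```bash
python3 m.py w14
```

```text
t 15.575 tcp [0.5451 0.0058 0.0723] w 0.0177 f [ 1.4  -3.52  0.34] 
shift [-1.  -1.4  2.3] rot [ 0.16 -0.22  0.25]
f along ey/ex -4.366821151952908 1.2528870803032013 along -92.66070161902724
204 61 115.5 [199 173  71  70  96 208 254 249]
edge 57 opening 32.94283377506106
210 61 115.5 [200 182  77  72  94 209 253 249]
edge 57 opening 32.94449162291786
```

Emit:
{"op": "apply_moves", "data": {"increments": [{"grip":255,"xyz":[0,-0.3,0],"rotation":[0,0,0]},{"grip":255,"xyz":[0,-0.3,0],"rotation":[0,0,0]},{"grip":255,"xyz":[0,-0.3,0],"rotation":[0,0,0]}]}}

```text
time: 16.0
ee_pos: [0.545, 0.0059, 0.0723]
eef_rot: [0.996, 0.093, 0.002, 0.001]
ft_force: [2.6, -2.8, 0.8]
width: 0.0176
```

```bash
python3 m.py w15; python3 -c "
import cv2
a=cv2.imread('pics/w15.png')[0:200,20:340]; cv2.imwrite('pics/w15z.png',cv2.resize(a,None,fx=2.5,fy=2.5,interpolation=cv2.INTER_CUBIC))
from h import *
c=cam('scene'); cv2.imwrite('pics/s15.png',cv2.resize(c['img'][170:270,200:300],None,fx=6,fy=6,interpolation=cv2.INTER_CUBIC))"
```

```text
t 16.0 tcp [0.545  0.0059 0.0723] w 0.0176 f [ 2.63 -2.78  0.8 ] 
shift [-1.  -1.3  2.3] rot [ 0.17 -0.22  0.24]
f along ey/ex -4.296293542749822 2.1385646561041027 along -92.51024909137651
204 61 115.5 [203 193  90  69  78 171 255 249]
edge 57 opening 32.94078358020026
210 61 115.5 [204 196  99  74  83 174 255 249]
edge 57 opening 32.94247408889955
```

View pics/w15z.png

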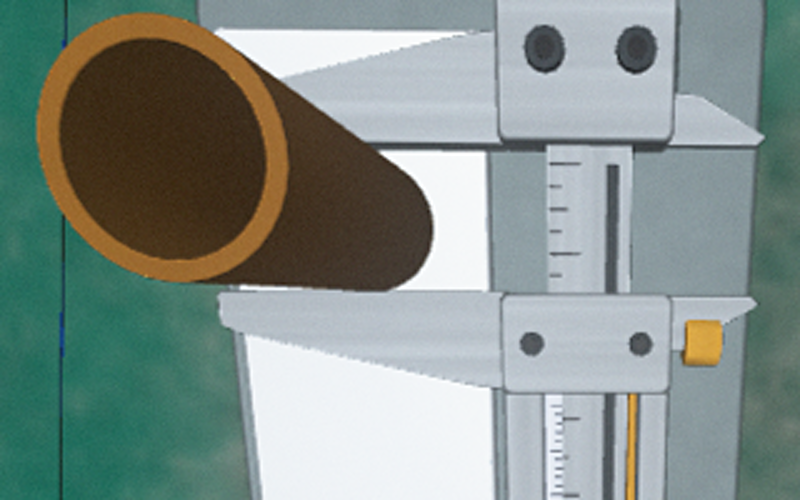

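View pics/s15.png

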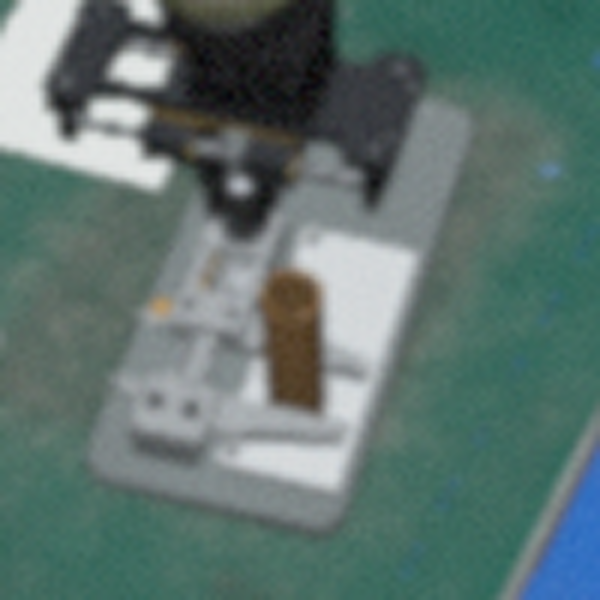

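```bash
cat > f.py <<'E'
from h import *
y=np.radians(10.4); ex=np.array([np.cos(y),np.sin(y)]); ey=np.array([-ex[1],ex[0]])
F=[];X=[];T=[]
for i in range(12):
    c=cam('wrist'); s=r.read_state(); F.append(s['ft_force']);X.append(s['ee_pos']);T.append(s['torque'])
F=np.mean(F,0);print('F ey,ex,z',F[:2]@ey,F[:2]@ex,F[2],'pos',np.mean(X,0)[:2]@ey*1e3,s['time'],'T',np.mean(T,0))
# jaw angles
g=cv2.cvtColor(c['img'],cv2.COLOR_BGR2GRAY).astype(float)
def edge(us,lo,hi,sgn):
    pts=[]
    for u in us:
        d=sgn*np.diff(g[lo:hi,u]); j=d.argmax(); 
        if 0<j<len(d)-1:
            a,b,e=d[j-1:j+2]; off=.5*(a-e)/(a-2*b+e); pts.append((u,lo+j+.5+off))
    return np.array(pts)
for nm,us,lo,hi,sg in(('mov',list(range(180,215)),108,122,-1),('movright',list(range(295,318)),112,124,-1),('fix',list(range(180,215)),48,64,-1)):
    e=edge(us,lo,hi,sg); w=np.array([onz(c,u,v,.04)[:2] for u,v in e]); a=np.polyfit(w@ex,w@ey,1); res=np.std(w@ey-np.polyval(a,w@ex)); print(nm,'angle',a[0],'ey mean',np.mean(w@ey)*1e3,'res',res*1e3)
E
python3 f.py
```

```text
F ey,ex,z -4.399416020462492 1.84749060401666 0.8248175995358435 pos -92.46208004029657 16.7 T [-0.94840225 -0.6172155  -0.00565202]
mov angle 0.005894012311335448 ey mean -22.9642506760524 res 0.05578110262255852
movright angle 0.0023002730301609617 ey mean -24.902537786722846 res 0.017049884181161174
fix angle -0.004036086329922922 ey mean 10.270145884358687 res 0.017331866560759756
```

Emit:
{"op": "apply_moves", "data": {"increments": [{"grip":170,"xyz":[0,0,0],"rotation":[0,0,0]},{"grip":120,"xyz":[0,0,0],"rotation":[0,0,0]},{"grip":90,"xyz":[0,0,0],"rotation":[0,0,0]},{"grip":80,"xyz":[0,0,0],"rotation":[0,0,0]}]}}

```text
time: 17.2
ee_pos: [0.5449, 0.0063, 0.0722]
eef_rot: [0.996, 0.093, 0.002, 0.001]
ft_force: [0.2, -0.5, 0.7]
width: 0.0503
```

```bash
python3 f.py; python3 -c "
from h import *
go(.545,.006,.07,10.4)
c=cam('wrist'); cv2.imwrite('pics/w16.png',c['img'])"
```

```text
F ey,ex,z 0.11441716306164819 0.16420408285990873 0.002210749202412867 pos -92.39121468113444 17.8 T [-0.00203308 -0.10495996  0.02003414]
mov angle -0.020900722171397417 ey mean -22.813753565120543 res 0.11957591335636965
movright angle 0.03555522625131385 ey mean -24.31633597383815 res 0.7733926967343753
fix angle -0.006023041821382482 ey mean 10.267050663835123 res 0.027364516101698537
t 17.8 tcp [0.545  0.006  0.0723] w 0.0595 f [ 0.96 -0.26 -0.77] 
shift [-0.1  0.   2.3] rot [ 0.16 -0.22  0.24]
```

View pics/w16.png

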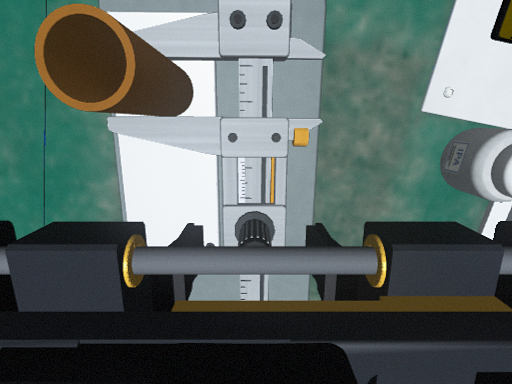

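Emit:
{"op": "apply_moves", "data": {"increments": [{"grip":80,"xyz":[0,0,-15],"rotation":[0,0,0]},{"grip":80,"xyz":[0,0,-50],"rotation":[0,0,0]},{"grip":80,"xyz":[-15,0,-100],"rotation":[0,0,0]},{"grip":80,"xyz":[-30,0,-130],"rotation":[0,0,0]},{"grip":80,"xyz":[-35,0,-135],"rotation":[0,0,0]}]}}

```text
time: 18.48
ee_pos: [0.5107, 0.0, 0.2102]
eef_rot: [0.996, 0.093, 0.004, 0.002]
ft_force: [0.6, -0.3, -1.2]
width: 0.0595
```

Emit:
{"op": "apply_moves", "data": {"increments": [{"grip":80,"xyz":[0,0,0],"rotation":[0,0,0]},{"grip":80,"xyz":[0,0,0],"rotation":[0,0,0]},{"grip":80,"xyz":[0,0,0],"rotation":[0,0,0]}]}}

```text
time: 18.85
ee_pos: [0.5105, 0.0002, 0.2093]
eef_rot: [0.996, 0.093, 0.003, 0.002]
ft_force: [0.5, -0.4, -0.7]
width: 0.0597
```

```bash
python3 -c "
from h import *
go(.545,.006,.07,10.4)
c=cam('wrist'); cv2.imwrite('pics/w17.png',c['img']); cv2.imwrite('pics/w17z.png',cv2.resize(c['img'][30:200,160:360],None,fx=4,fy=3.5,interpolation=cv2.INTER_CUBIC))
c=cam('top'); cv2.imwrite('pics/t17.png',c['img'])"
```

```text
t 18.85 tcp [5.105e-01 2.000e-04 2.093e-01] w 0.0597 f [ 0.53 -0.38 -0.73] 
shift [3.410e+01 1.000e-01 1.396e+02] rot [ 0.23 -0.38  0.26]
```

View pics/w17z.png

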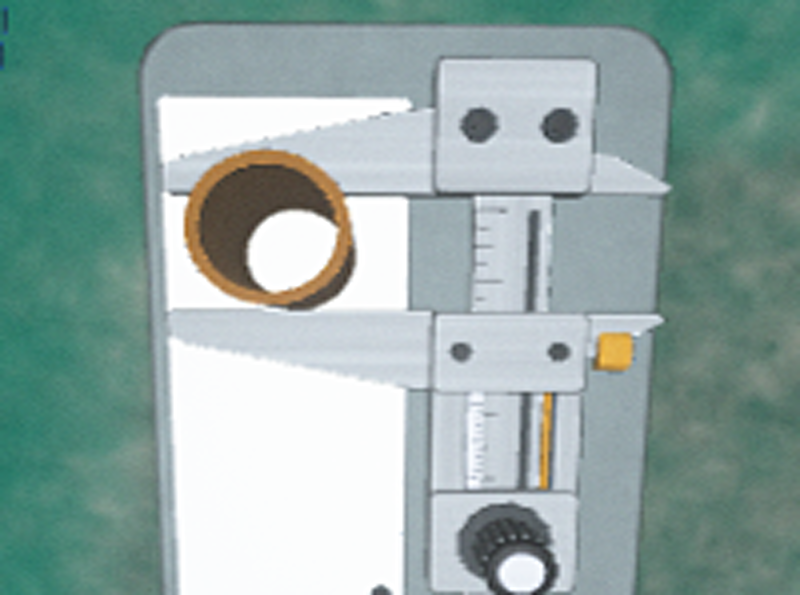

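View pics/t17.png

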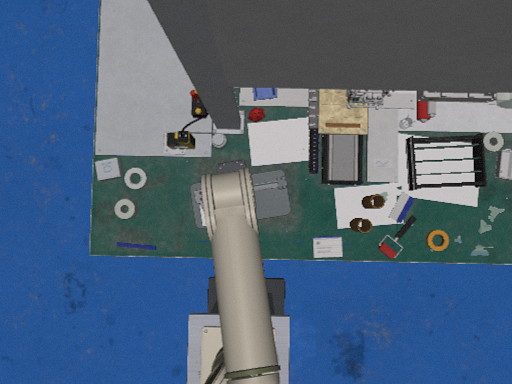

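```bash
python3 -c "
from h import *
c=cam('wrist'); g=cv2.cvtColor(c['img'],cv2.COLOR_BGR2GRAY).astype(float)
y=np.radians(10.4); ex=np.array([np.cos(y),np.sin(y)]); ey=np.array([-ex[1],ex[0]])
def ed(us,lo,hi):
  o=[]
  for u in us:
    d=abs(np.diff(g[lo:hi,u])); j=d.argmax(); w=d[max(j-1,0):j+2]; o.append(onz(c,u,lo+max(j-1,0)+.5+(w*np.arange(len(w))).sum()/w.sum(),.04)[:2])
  return np.array(o)
M=ed([*range(204,214),*range(250,262)],113,124); F=ed([*range(250,260)],79,90)
for n,w in(('mov',M),('fix',F)):
  a=np.polyfit(w@ex,w@ey,1); print(n,a[0],np.mean(w@ey)*1e3,np.std(w@ey-np.polyval(a,w@ex))*1e3)
R_=c['range_z']; P=cloud(c)
k=(P[...,2]>.108)&(P[...,2]<.13)&(abs(P[...,0]-.475)<.05)&(abs(P[...,1]-.08)<.05); q=P[k]
(x,yy),rad=cv2.minEnclosingCircle(q[:,:2].astype(np.float32)*1000); ct=np.array([x,yy])/1e3
print('core top',x,yy,rad,np.median(q[:,2]),'ey of centre',ct@ey*1e3)
"
```

```text
mov -0.004959172812275904 -22.70618161774896 0.1277115922385905
fix 0.0022554488744852756 9.675225840710507 0.005365715832567854
core top 473.0926818847656 80.64469909667969 16.53281021118164 0.12048026094195105 ey of centre -6.082461254308785
```

```bash
python3 -c "
from bench import r
print(r.close_job())"
```

```text
the job is handed in; nothing more can be done
None
```

The caliper is closed on the standing core and the job is handed in, at 18.9 s on the robot's clock.

I opened the jaw by its knob to roughly 95 mm. Then I picked the smallest core (33 mm diameter, 100 mm tall; the other two are 130 mm tall) and stood it on the rest. I slid the jaw in by the knob with a light grip until the push reached about 4.4 N. After subtracting the 2.5 N it takes to move the slide, that leaves about 1.9 N on the core. I then let go and lifted clear.

**Last checks, from the wrist camera:**
- **Opening:** the faces measured 32.4 mm apart in the final view, and 33.1 to 33.2 mm at closing. These disagree by up to 0.8 mm, which is within the 2 mm calibration.
- **Core:** its top is 120.5 mm above the worktop and sits within 0.5 mm of midway between the jaws, so it is standing upright.
- **Jaw cock:** the squeeze should cock the jaw by about 0.008 rad. The image readings were too noisy to confirm this: about 0.01 rad before release and 0.007 rad the other way in the final view. One in-between reading gave −0.015 rad on a poor edge fit.
- **Robot and bench:** the tool was about 80 mm or more clear of the core and caliper, and nothing else on the bench looked moved in the top view.

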